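# Lock the code reader's focus, then present the long storage tube to its lens

### The arm

A 6-joint arm with a two-finger parallel gripper is mounted at the origin on a cart in front of the work surface, level with it; the furniture and walls round the work are solid. World frame = base frame: x ahead of the robot, y to its left, z up, the work surface at z = 0. Lengths are in m, angles in rad, forces in N, time in s.
With the tool pointing down it reaches from about 0.225 to 0.875 m from the base axis. Payload 3.4 kg.
Tool frame: the origin (TCP) lies midway between the tips of the shut fingers; the grasp point (between the pads) lies 19 mm behind it; z points along the fingers, x is the direction in which the jaws open and shut, and the axes are right-handed (so a half turn about z gives the same grasp; the last joint's range is limited). The gripper opens to 85 mm and grips with 20 to 120 N. Pads are 22 mm wide; open, the fingers measure 114 mm over their backs; the gripper's body (76 mm by 85 mm) begins 54 mm behind the grasp point. The pads swing forward as they close: fully open they stand 13 mm farther back than shut.
Start: joints at [-1.228, 0.276, 1.505, -0, 1.361, -0.121], TCP at [0.257, -0.514, 0.231] pointing down, gripper open.
Joint ranges: [-2.89, 2.89], [-0.75, 2.08], [0.22, 2.7], [-1.18, 4.32], [0.11, 2.71], [-2.7, 2.7]. Speed limits (rad/s): [2.57, 2.57, 3.14, 3.14, 3.14, 3.14].

### API

Orientations are given as a unit quaternion [x, y, z, w].
In Python, from workcell import observe, get_image, camera_info, sign_off, search_frame, spot_point gives the robot as it stands.
- The arm moves only by the tool play_rows, never from a script. Its argument "series" is a list of rows, each a list of 7 numbers: the opening, from 0 (shut) to 1 (fully open), then the shift along the tool's x, y, z scaled (see below), then the turn, a rotation vector about the tool's x, y, z scaled (see below). A call has 1 to 10 rows; each row is the pose to reach, as a shift and turn from the pose measured when the call began, along the tool's axes at that moment; what a row does not reach only later rows make up. The controller multiplies each number of a shift by 0.2 m and each number of a turn by pi/4 rad. A row lasts 1/10 s, in which the tool goes at most 50 mm and 8.59 degrees, less where a joint would pass 70% of its speed; a pose out of reach is approached as far as the arm can. A call with a number of a shift or a turn outside -1 to 1 is refused whole. A call with a gripper value outside its range is refused whole. The fingers move at their own pace and stop on an object; "force" is the grip in N (left out, the last holds). Time passes only in rows, so rows that repeat a pose let the fingers close. It gives the time, the measured TCP pose, the force and the opening at its end, in the units of the state.
- observe(): the state, without advancing time (a new reading comes with each control period).
- get_image(name): name is "scene" or "top" or "wrist"; returns (picture, depth): 480x640x3 uint8, blue, green, red; 480x640 float32, m along the optical axis (not along the pixel's ray), 0 where there is no reading.
- camera_info(name): a dict with "K" (3x3 intrinsics, pixels), "distortion" ([k1, k2, p1, p2, k3] as OpenCV has them; the pictures are not rectified), "R" (3x3) and "t" (3): a world point X has camera coordinates R X + t. Camera axes: x right, y down, z forward; pixel columns grow to the right and rows downward; lengths in m; the calibration is good to about 2 mm. A picture is of the moment at which its call begins: read the wrist's pose just before it. camera_info takes no time and is no camera call; for the wrist camera it gives the pose at the moment of the call.
- sign_off(): hands the job in, once; it reports no verdict.
Trained networks look in the newest picture that a camera, given by its name, has taken for a name from the list of things; names that differ only in an ending like _2 or _b are one class to them, and where a whole thing is asked for, a point or a joint stands for the part that bears it (a point fixed in the world has none). Each returns a list of dicts, best first, with "score" (0 to 1); they miss things now and then, are a little off and sometimes report something else, mostly with a low value. They report only what shows in the picture. A call takes as long as a camera call.
- search_frame(camera, target): "position" ([row, column] as shares, 0 to 1, of the picture: columns of its width, rows of its height, amid what is visible of it).
- spot_point(camera, target): "position" ([row, column] as shares, 0 to 1, of the picture: columns of its width, rows of its height: a listed point, or the origin of a listed thing).
The state is a dict: "t": time; "joints": joint angles; "qd": joint speeds; "joint_torque": joint torques, N m; "position": TCP position; "ee_rot": TCP orientation; "force": force on the tool from outside, world axes, zero at the start; "wrist_torque": the same for the moment, N m; "width": opening from 0.0 (shut) to 1.0 (fully open).
Only numpy, scipy, OpenCV 4.12 (cv2) and the standard library are available. Lean on these libraries where they do the work, as an engineer would, in place of code of your own. Each camera call takes 0.05 s, during which the arm holds its last target.

### The job

Turn the collar round the lens of the up-looking code reader clockwise (seen from above) as far as its lock mark, so that the focus is locked. Then take the long storage tube by its cap out of the rack and hold it in the air for reading, foot towards the lens and in line with the leaning lens, with the foot 60 mm in front of the lens. Finish while you are still holding it there, quite still; leave the short tubes in the rack and do not knock the tube against the reader.

Things in the scene. Friction and masses are not known exactly. Their poses are not given: they have to be found in the camera images.
- lens_front (a point): Centre of the code reader's lens opening, 109 mm above the worktop, level with the 34 mm lens rim. The lens looks up, leaning 22 degrees from the vertical to the stand's front (robot's side). Its z axis is the optical axis, pointing out of the lens, up and to the front; y is level. The tube's foot belongs on this z axis, 60 mm out.
- collar_center (a point): Centre of the lock collar, on the optical axis 12.5 mm below lens_front, same axes; does not turn. Captive aluminium ring, knurled, 44 mm outside diameter, 16 mm high, gripped across any diameter from along the axis. The lens rim stands 4.5 mm proud of it. Below it the barrel is 36 mm across for 20 mm, then a 43 mm flange, and the camera body 24.5 mm below its lower edge.
- lock_collar (a joint): Turn of the collar, rad: grows clockwise seen from above (looking into the lens, against z of lens_front). Starts at 0 to 0.35; at 1.25 it meets a hard stop and its black line faces the white line on the front (lowest) side of the lens rim: locked. Turns with light friction, about 0.1 N m, and stays where it is left. Within 0.12 rad of the mark counts as locked.
- rack: Tube rack, aluminium block 80 x 140 x 36 mm, fixed to the worktop; origin at the centre of its underside, x along the 80 mm side, y along the 140 mm side, z up. Two rows of three round upright holes, 36 mm apart in x and 42 mm in y, 14.5 mm in diameter, 28 mm deep.
- long_tube_center (a point): Centre (half-way up) of the only long storage tube: round, white, 75 mm long, 12.4 mm in diameter, about 20 g, with a grey knurled screw cap 14 mm in diameter as its top 18 mm. z points from foot to cap: middle of the cap 28.5 mm up, foot 37.5 mm down. In the rack it stands upright, foot 8 mm and cap 65 to 83 mm above the worktop.
- long_tube_foot (a point): Centre of the long tube's flat foot, which carries the code to be read; same axes.
- long_tube: The same long tube; origin at the centre of its foot.
- reader: Black camera, body 58 x 58 x 46 mm, lens on top, held leaning in a grey yoke (top 68 mm above the worktop) on a 140 x 110 x 8 mm aluminium plate, which is fixed and turned up to 0.35 rad either way. Origin at the centre of the camera's underside, z along the optical axis.
- short_tube_1: A short storage tube in the rack, to be left there: like the long one, but 40 mm long with a 10 mm cap, 12 g; its top stands 48 mm above the worktop. Origin at the centre of its foot.
- short_tube_2: A second short storage tube, the same.
- short_tube_3: A third short storage tube, the same.

How it is judged:
On the way, in this order (a step that is already met when the one before it is completed fails the run):
1. the collar is turned to its lock mark, the long tube still in the rack (value of joint lock_collar above 1.13 rad and height (world z) of long_tube_foot below 0.03 m), for 0.2 s.
2. the long tube is lifted clear of the rack in the fingers (height (world z) of long_tube_foot above 0.045 m and contact force between the fingers and long_tube above 0.5 N), for 0.2 s.
At the end, for the whole second after the job is handed in: Collar within 0.12 rad of its lock mark; long tube held still in the fingers, clear of the reader, foot 48 to 72 mm in front of the lens, within 9 mm of the optical axis in x and y of the lens, tube axis within 0.17 rad of it, foot towards the lens; short tubes in the rack (value of joint lock_collar above 1.13 rad and z of long_tube_foot in the frame of lens_front between 0.048 and 0.072 m and x of long_tube_foot in the frame of lens_front between -0.009 and 0.009 m and y of long_tube_foot in the frame of lens_front between -0.009 and 0.009 m and angle between the z axis of long_tube_foot and the z axis of lens_front, either way round below 0.17 rad and angle between long_tube_foot's own z axis and vertical below 0.8 rad and linear speed of long_tube below 0.02 m/s and contact force between the fingers and long_tube above 0.5 N and contact force between reader and long_tube below 0.1 N and height (world z) of each of short_tube_1, short_tube_2, short_tube_3 below 0.02 m); the arm keeps its last pose, push and grip.
It fails at once if a short tube is pulled out of the rack (height (world z) of any of short_tube_1, short_tube_2, short_tube_3 above 0.025 m).
It fails at once if the long tube is knocked against the reader (contact force between reader and long_tube above 3 N).
It also fails if it takes over 46 s, if anything falls off the work surface, if the arm or the gripper's body presses on something with over 40 N, if the wrist force passes 120 N, or if a joint passes its speed limit or range.

## Working session

There is one attempt and no reset: what is moved stays moved. The work goes in short steps, Python scripts to look and compute and a tool call to move; the robot and the scene stay as the last step left them, time stands still between calls to the robot, and variables do not carry over. Pictures are saved under pics/ and viewed, and the job is handed in when it is done.

Besides the shell and the picture viewer there is one more tool, called after "Emit:" as name([rows], argument=value, ...), one row to a line, values as JSON. play_rows: Moves the arm, as the interface text tells. Its arguments: {"type":"object","properties":{"series":{"type":"array"},"force":{"type":"number"}},"required":["series"]}

```bash
ls; mkdir -p pics
python3 - <<'E'
from workcell import *
import cv2,pickle
print(observe())
for n in ["scene","top","wrist"]:
    im,d=get_image(n); cv2.imwrite(f"pics/{n}0.png",im); c=camera_info(n); pickle.dump((im,d,c),open(f"pics/{n}0.pkl","wb"))
    print(n,c)
    for t in ["lens_front","collar_center","long_tube_center","long_tube_foot","rack"]:
        print(t,spot_point(n,t)[:2])
E
```

```text
pics
{'t': 0.0, 'joints': array([-1.22800215e+00,  2.76596116e-01,  1.50614296e+00, -2.06923609e-05,
        1.36067708e+00, -1.20958466e-01]), 'qd': array([ 0.00055528, -0.00074387,  0.00017069,  0.00151569,  0.00111762,
        0.00179657]), 'joint_torque': array([-4.77238664e-04, -4.16777515e+01, -2.45800638e+01, -7.09961796e-05,
        1.12179236e-02,  1.00226924e-05]), 'position': array([ 0.25703356, -0.51376444,  0.23043515]), 'ee_rot': array([ 8.50679204e-01, -5.25684374e-01, -7.18421786e-04, -5.61477469e-04]), 'force': array([0.73973816, 1.03006367, 0.64206565]), 'wrist_torque': array([ 0.01090195, -0.00499095,  0.01822277]), 'width': 1.0010621870004206}
scene {'K': array([[620.6782331 ,   0.        , 324.17647516],
       [  0.        , 620.6782331 , 241.69631131],
       [  0.        ,   0.        ,   1.        ]]), 'distortion': array([0.06783611, 0.        , 0.        , 0.        , 0.        ]), 'R': array([[-0.63735632, -0.77023059,  0.02284223],
       [-0.41766894,  0.32040109, -0.85023279],
       [ 0.64755663, -0.55144173, -0.52591105]]), 't': array([0.33565819, 0.2
[... 1172 characters left out ...]
388, 0.593], 'score': 0.39}]
rack [{'position': [0.4252, 0.3102], 'score': 0.74}, {'position': [0.5398, 0.5616], 'score': 0.73}]
wrist {'K': array([[340.31003901,   0.        , 313.22158098],
       [  0.        , 340.31003901, 246.23831549],
       [  0.        ,   0.        ,   1.        ]]), 'distortion': array([-0.01531386,  0.        ,  0.        ,  0.        ,  0.        ]), 'R': array([[ 4.47441191e-01, -8.94313355e-01, -5.11849485e-05],
       [-8.63184192e-01, -4.31881674e-01,  2.61517248e-01],
       [-2.33900473e-01, -1.16969407e-01, -9.65198802e-01]]), 't': array([-0.57555836, -0.03497936,  0.37670313])}
lens_front []
collar_center []
long_tube_center []
long_tube_foot []
rack []
```

View pics/scene0.png

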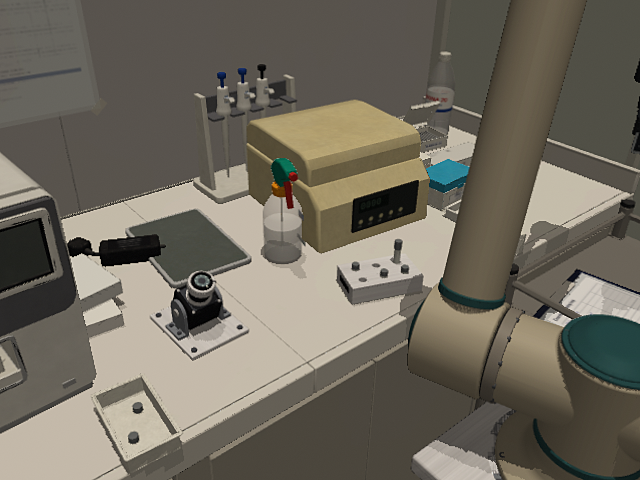

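View pics/top0.png

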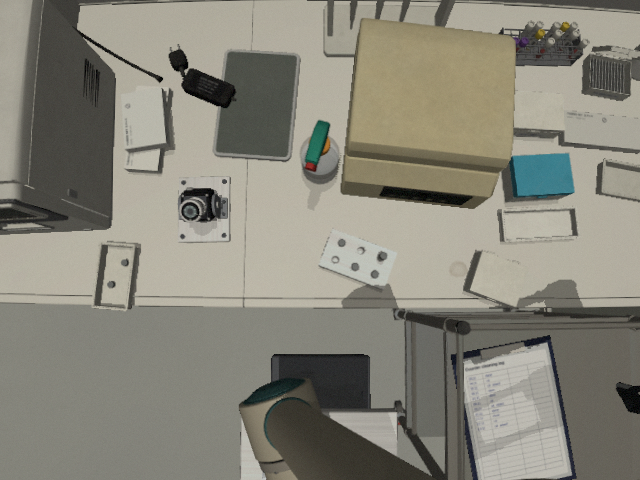

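View pics/wrist0.png

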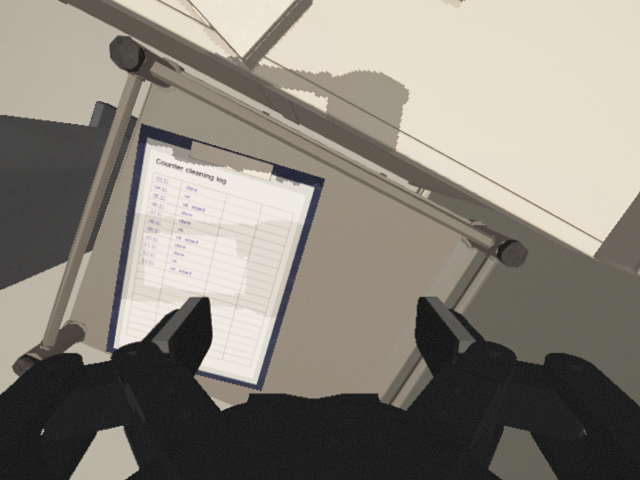

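```bash
cat > h.py <<'E'
from workcell import *
import numpy as np, cv2, pickle
from scipy.spatial.transform import Rotation as Ro
def ray(c,uv):
    p=cv2.undistortPoints(np.array([[uv]],float),c["K"],c["distortion"])[0,0]
    d=c["R"].T@np.array([p[0],p[1],1.0]); return -c["R"].T@c["t"], d
def atz(c,uv,z):
    o,d=ray(c,uv); return o+d*(z-o[2])/d[2]
def tri(l):
    A=np.zeros((3,3));b=np.zeros(3)
    for c,uv in l:
        o,d=ray(c,uv); d/=np.linalg.norm(d);P=np.eye(3)-np.outer(d,d);A+=P;b+=P@o
    x=np.linalg.solve(A,b); return x
def proj(c,X):
    r,_=cv2.Rodrigues(c["R"]); return cv2.projectPoints(np.array(X,float).reshape(-1,1,3),r,c["t"],c["K"],c["distortion"])[0].reshape(-1,2)
def px(pos): return (pos[1]*640,pos[0]*480)
def snap(n,tag):
    c=camera_info(n); im,d=get_image(n); cv2.imwrite(f"pics/{n}{tag}.png",im); pickle.dump((im,d,c),open(f"pics/{n}{tag}.pkl","wb")); return im,d,c
def load(n,tag): return pickle.load(open(f"pics/{n}{tag}.pkl","rb"))
def pose(zax,xdir):
    z=np.array(zax,float);z/=np.linalg.norm(z);x=np.array(xdir,float);x-=z*(x@z);x/=np.linalg.norm(x)
    return np.c_[x,np.cross(z,x),z]
def move(R,p):
    s=observe();R0=Ro.from_quat(s["ee_rot"]).as_matrix()
    sh=R0.T@(np.array(p)-s["position"])/0.2; tu=Ro.from_matrix(R0.T@R).as_rotvec()/(np.pi/4)
    print("t",round(s["t"],2),"pos",s["position"].round(4),"q",s["joints"].round(3),"shift",sh.round(3),"turn",tu.round(3))
E
python3 - <<'E'
from h import *
T=load("top","0")[2];S=load("scene","0")[2]
a=(.2987*640,.4352*480);b=(.31*640,.5798*480)
print("lens",tri([(T,a),(S,b)]),atz(T,a,.109),atz(S,b,.109))
a=(.5952*640,.5385*480);b=(.6184*640,.5677*480)
print("foot",tri([(T,a),(S,b)]),atz(T,a,.008),atz(S,b,.008))
a=(.5916*640,.5319*480);b=(.62*640,.5323*480)
print("tc",tri([(T,a),(S,b)]),atz(T,a,.0455),atz(S,b,.0455))
a=(.5616*640,.5398*480);print("rack",atz(T,a,0))
im=load("top","0")[0];cv2.imwrite("pics/c1.png",np.hstack([cv2.resize(im[165:255,160:250],(400,400),interpolation=2),cv2.resize(im[215:305,310:400],(400,400),interpolation=2)]))
im=load("scene","0")[0];cv2.imwrite("pics/c2.png",np.hstack([cv2.resize(im[260:360,150:250],(400,400),interpolation=2),cv2.resize(im[230:310,335:425],(400,400),interpolation=2)]))
E
```

```text
lens [0.54478059 0.24607629 0.10536616] [0.54205567 0.24257105 0.109     ] [0.54318597 0.24993306 0.109     ]
foot [ 0.46013025 -0.1259579   0.00673329] [ 0.4590856  -0.12666259  0.008     ] [ 0.45979968 -0.12365898  0.008     ]
tc [ 0.46012373 -0.11845015  0.04919899] [ 0.46224321 -0.11728254  0.0455    ] [ 0.46222368 -0.12444613  0.0455    ]
rack [ 0.45822489 -0.08271389  0.        ]
```

View pics/c1.png

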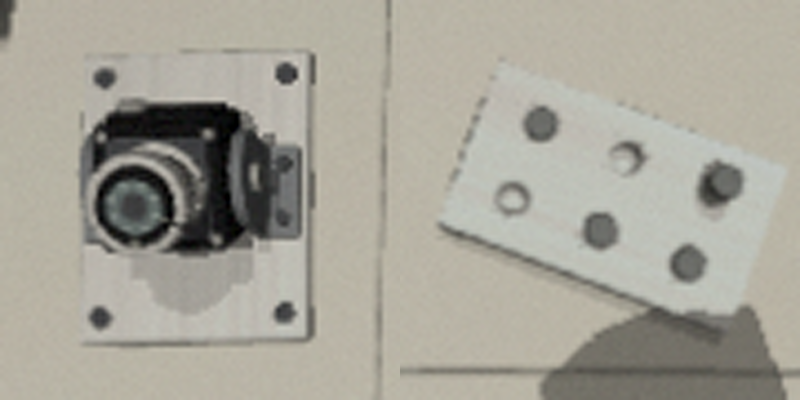

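View pics/c2.png

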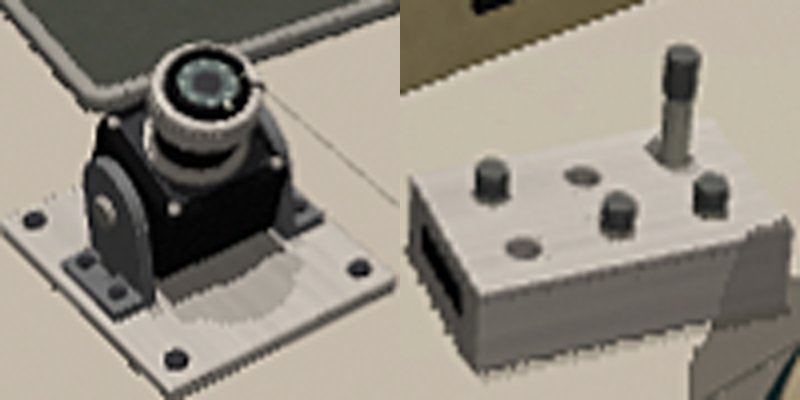

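Run:
```python
from h import *
T=load("top","0")[2];S=load("scene","0")[2]
k=90/400
pl=[(82,55),(310,50),(314,340),(82,342)]
P=np.array([atz(T,(160+u*k,165+v*k),.008) for u,v in pl]);print(P.round(4),P.mean(0))
for a,b in [(0,1),(3,2),(3,0),(2,1)]: e=P[b]-P[a];print(np.linalg.norm(e),np.degrees(np.arctan2(e[1],e[0])))
k=100/400
pl=[(2,225),(165,398),(395,285),(255,150)]
P=np.array([atz(S,(150+u*k,260+v*k),.008) for u,v in pl[:3]]);print(P.round(4),(P[0]+P[2])/2)
for a,b in [(0,1),(1,2)]: e=P[b]-P[a];print(np.linalg.norm(e),np.degrees(np.arctan2(e[1],e[0])))
W=load("wrist","0")[2]; s=observe();R0=Ro.from_quat(s["ee_rot"]).as_matrix()
print("cam in tool",R0.T@(-W["R"].T@W["t"]-s["position"]),"\n",(W["R"]@R0).round(3))
ax=np.array([-np.sin(.384),0,np.cos(.384)])
L=np.array([.543,.246,.108]);ang=.65
Rt=pose(-ax,[np.cos(ang),np.sin(ang),0]); move(Rt,L+ax*.15)
```

```text
[[0.6301 0.3034 0.008 ]
 [0.6325 0.1927 0.008 ]
 [0.4927 0.186  0.008 ]
 [0.491  0.2964 0.008 ]] [0.56156107 0.24463731 0.008     ]
0.11073523375079036 -88.76352137997544
0.11042907805883606 -89.15403829920685
0.13921094051858837 2.8583380633545206
0.13995494743790707 2.7232812795992274
[[0.6251 0.3046 0.008 ]
 [0.4871 0.3039 0.008 ]
 [0.4884 0.1956 0.008 ]] [0.55672875 0.2501289  0.008     ]
0.1379424211449637 -179.68400310446722
0.1082511866634162 -89.33334288863331
cam in tool [ 0.00055484 -0.06482023 -0.14135606] 
 [[ 1.    -0.     0.   ]
 [ 0.     0.965 -0.261]
 [-0.     0.261  0.965]]
t 0.9 pos [ 0.2572 -0.5143  0.2314] q [-1.228  0.276  1.505 -0.     1.361 -0.121] shift [-2.886 -2.727 -0.079] turn [ 0.117  0.548 -2.252]
```

Emit:
play_rows([
  [1,-1,-0.95,-0.2,0,0,-0.75],
  [1,-1,-0.95,-0.2,0,0,-0.75],
  [1,-1,-0.95,-0.2,0,0,-0.75],
  [1,-1,-0.95,-0.2,0,0,-0.75],
  [1,-1,-0.95,-0.2,0,0,-0.75],
  [1,-1,-0.95,-0.2,0,0,-0.75],
  [1,-1,-0.95,-0.2,0,0,-0.75],
], force=40)

```text
t: 1.6
position: [0.3383, -0.2471, 0.2724]
ee_rot: [0.967, -0.254, 0.001, -0.0]
force: [0.2, -0.2, -0.2]
width: 0.995
```

```bash
cat > tgt.py <<'E'
from h import *
ax=np.array([-np.sin(.384),0,np.cos(.384)])
L=np.array([.543,.246,.108]);ang=.65
Rt=pose(-ax,[np.cos(ang),np.sin(ang),0]); move(Rt,L+ax*.15)
E
python3 tgt.py
```

```text
t 1.6 pos [ 0.3383 -0.2471  0.2724] q [-7.990e-01  1.200e-02  1.726e+00  1.000e-03  1.402e+00 -2.850e-01] shift [-0.565 -2.512  0.128] turn [-0.045  0.515 -1.509]
```

Emit:
play_rows([
  [1,-0.2,-1,0,0,0.2,-0.7],
  [1,-0.2,-1,0,0,0.2,-0.7],
  [1,-0.2,-1,0,0,0.2,-0.7],
  [1,-0.2,-1,0,0,0.2,-0.7],
  [1,-0.2,-1,0,0,0.2,-0.7],
])

```text
t: 2.1
position: [0.4016, -0.0492, 0.2726]
ee_rot: [0.997, 0.022, 0.077, 0.019]
force: [0.2, -0.5, -0.3]
width: 0.999
```

```bash
python3 tgt.py
```

```text
t 2.1 pos [ 0.4016 -0.0492  0.2726] q [-0.308 -0.102  1.843  0.015  1.244 -0.356] shift [ 0.471 -1.461  0.142] turn [-0.066  0.293 -0.806]
```

Emit:
play_rows([
  [1,0.3,-0.9,0.1,0,0.2,-0.5],
  [1,0.3,-0.9,0.1,0,0.2,-0.5],
  [1,0.3,-0.9,0.1,0,0.2,-0.5],
  [1,0.3,-0.9,0.1,0,0.2,-0.5],
  [1,0.3,-0.9,0.1,0,0.2,-0.5],
])

```text
t: 2.6
position: [0.4577, 0.1364, 0.2542]
ee_rot: [0.964, 0.22, 0.149, 0.031]
force: [0.2, -0.6, 0.1]
width: 0.998
```

```bash
python3 tgt.py
```

```text
t 2.6 pos [0.4577 0.1364 0.2542] q [ 0.18  -0.042  1.866 -0.056  1.015 -0.247] shift [ 0.353 -0.438  0.081] turn [-0.061  0.08  -0.304]
```

Emit:
play_rows([
  [1,0.35,-0.44,0.08,-0.06,0.08,-0.3],
  [1,0.35,-0.44,0.08,-0.06,0.08,-0.3],
  [1,0.35,-0.44,0.08,-0.06,0.08,-0.3],
  [1,0.35,-0.44,0.08,-0.06,0.08,-0.3],
  [1,0.35,-0.44,0.08,-0.06,0.08,-0.3],
])

```text
t: 3.1
position: [0.4866, 0.2445, 0.2467]
ee_rot: [0.925, 0.328, 0.179, 0.064]
force: [-1.2, -0.2, -0.4]
width: 1.004
```

```bash
python3 tgt.py
python3 - <<'E'
from h import *
im,d,c=snap("wrist","1"); print(observe()["joints"])
for t in ["lens_front","collar_center","reader"]:
    for r in spot_point("wrist",t)[:2]: print(t,r,px(r["position"]),atz(c,px(r["position"]),.109 if t!="collar_center" else .0974))
E
```

```text
t 3.1 pos [0.4866 0.2445 0.2467] q [ 0.447  0.059  1.808 -0.204  0.937 -0.142] shift [ 0.006 -0.005 -0.001] turn [ 0.001  0.003 -0.005]
[ 0.4467351   0.05781827  1.80863532 -0.20342395  0.93712055 -0.14204744]
collar_center {'position': [0.4667, 0.487], 'score': 0.59} (311.68, 224.016) [0.54016843 0.24680097 0.0974    ]
reader {'position': [0.4506, 0.4903], 'score': 0.87} (313.79200000000003, 216.288) [0.53062756 0.25540183 0.109     ]
```

View pics/wrist1.png

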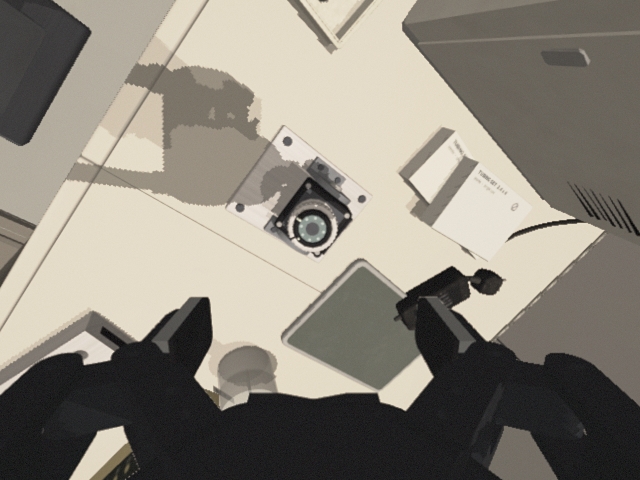

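Run:
```python
from h import *
im,d,c=load("wrist","1")
z=cv2.resize(im[180:270,265:365],(800,720)[:2],interpolation=cv2.INTER_CUBIC);cv2.imwrite("pics/z1.png",cv2.resize(z,(666,600)))
```

```text
(no output)
```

View pics/z1.png

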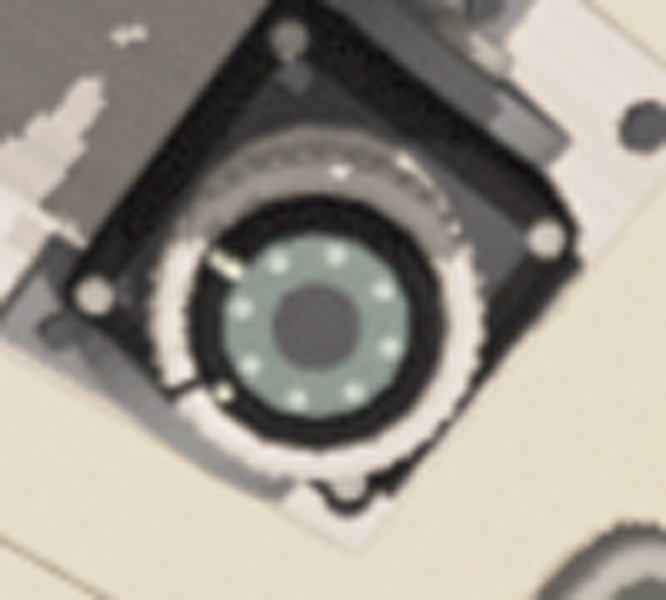

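```bash
cat > fitL.py <<'E'
from h import *
from scipy.optimize import least_squares
def frame(yaw):
    s,c_=np.sin(np.radians(22)),np.cos(np.radians(22)); cy,sy=np.cos(yaw),np.sin(yaw)
    z=np.array([-s*cy,-s*sy,c_]); y=np.array([-sy,cy,0]);  # sign of x/y irrelevant
    x=np.cross(y,z); return np.c_[x,y,z]
if __name__=="__main__":
    im,d,c=load("wrist","1");k=1/6.66
    f=lambda u,v:np.array([265+u*k,180+v*k])
    obs=np.array([f(95,297),f(290,40),f(545,240),f(348,487),f(316,320)])
    def pts(p):
        F=frame(p[2]);L=np.array([p[0],p[1],.109]);s=p[3]
        return L+np.array([[-s,-s,p[4]],[-s,s,p[4]],[s,s,p[4]],[s,-s,p[4]],[0,0,0]])@F.T
    r=least_squares(lambda p:(proj(c,pts(p))-obs).ravel(),[.543,.246,0,.024,-.045])
    print(r.x,r.cost,r.fun.round(2)); print("yaw deg",np.degrees(r.x[2]))
    print(atz(c,f(316,320),.109))
    # white line
    F=frame(r.x[2]);L=np.array([*r.x[:2],.109]); q=proj(c,L+F[:,0]*-.014)[0]; print((q-[265,180])/k)
    print("depth lens", d[228,312], c["R"][2]@L+c["t"][2])
E
python3 fitL.py
```

```text
[ 0.53693468  0.24638533  0.02816109  0.02324801 -0.03442101] 0.05467164434381341 [-0.08  0.   -0.09  0.09  0.19  0.1  -0.03 -0.2   0.01  0.  ]
yaw deg 1.613511653241505
[0.53692771 0.2463814  0.109     ]
[229.90578658 254.80727758]
depth lens 0.2984137 0.29383569514849095
```

```bash
cat > tgt2.py <<'E'
import sys
from fitL import *
yaw=.024;L=np.array([.5385,.2464,.109])
ax=frame(yaw)[:,2]
dist=float(sys.argv[1]);ang=float(sys.argv[2])
move(pose(-ax,[np.cos(ang),np.sin(ang),0]),L+ax*dist)
E
python3 tgt2.py .05 .65
```

```text
t 3.3 pos [0.4863 0.2444 0.2474] q [ 0.447  0.057  1.809 -0.203  0.937 -0.142] shift [-0.008 -0.017  0.489] turn [ 0.01   0.007 -0.004]
```

Emit:
play_rows([
  [1,-0.01,-0.02,0.25,0.01,0.01,0],
  [1,-0.01,-0.02,0.49,0.01,0.01,0],
  [1,-0.01,-0.02,0.49,0.01,0.01,0],
  [1,-0.01,-0.02,0.49,0.01,0.01,0],
])

```text
t: 3.7
position: [0.5192, 0.2452, 0.1548]
ee_rot: [0.925, 0.328, 0.181, 0.059]
force: [-0.2, 0.8, -0.5]
width: 1.001
```

```bash
python3 tgt2.py .05 .65
python3 - <<'E'
from h import *
im,d,c=snap("wrist","2")
T=load("wrist","1")[2]
q=proj(c,[.5385,.2464,.109])[0];print(q)
u,v=int(q[0])-60,max(0,int(q[1])-54);print(u,v)
cv2.imwrite("pics/z2.png",cv2.resize(im[v:v+108,u:u+120],(666,600),interpolation=cv2.INTER_CUBIC))
cv2.imwrite("pics/dz2.png",d)
print(d[int(q[1])-40:int(q[1])+40:8,int(q[0])-40:int(q[0])+40:8].round(3))
E
```

```text
t 3.7 pos [0.5192 0.2452 0.1548] q [ 0.41   0.181  1.915 -0.22   0.699 -0.128] shift [ 0.005 -0.001 -0.001] turn [-0.    -0.    -0.006]
[317.42242508 269.04390952]
257 215
[[0.297 0.243 0.241 0.238 0.213 0.209 0.212 0.236 0.242 0.242]
 [0.244 0.243 0.212 0.202 0.201 0.202 0.202 0.202 0.    0.242]
 [0.244 0.243 0.203 0.202 0.199 0.198 0.199 0.209 0.203 0.244]
 [0.246 0.205 0.199 0.201 0.202 0.203 0.203 0.199 0.206 0.206]
 [0.248 0.206 0.202 0.204 0.204 0.204 0.206 0.205 0.201 0.206]
 [0.256 0.209 0.203 0.206 0.206 0.207 0.206 0.207 0.202 0.207]
 [0.257 0.209 0.204 0.206 0.207 0.207 0.207 0.207 0.204 0.356]
 [0.334 0.256 0.211 0.206 0.208 0.209 0.209 0.207 0.209 0.363]
 [0.339 0.342 0.343 0.212 0.208 0.207 0.207 0.212 0.362 0.367]
 [0.343 0.346 0.348 0.352 0.355 0.359 0.363 0.365 0.368 0.372]][ WARN:0@2.601] global loadsave.cpp:1063 imwrite_ Unsupported depth image for selected encoder is fallbacked to CV_8U.
```

View pics/z2.png

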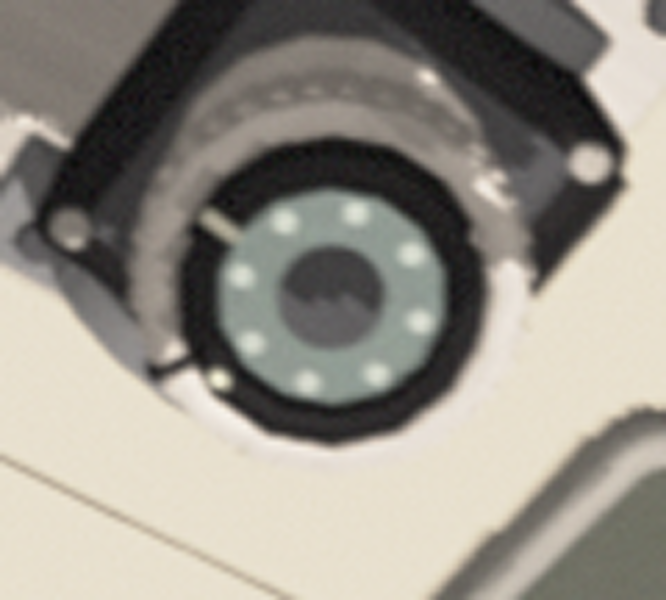

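Run:
```python
from h import *
a=load("wrist","1")[2];b=load("wrist","2")[2]
print(tri([(a,(312.4,228.)),(b,(316.8,267.3))]),atz(a,(312.4,228.),.109),atz(b,(316.8,267.3),.109))
```

```text
[0.53785891 0.24646428 0.10777741] [0.53686127 0.24639253 0.109     ] [0.53735324 0.24711382 0.109     ]
```

```bash
sed -i 's/^yaw=.*/yaw=.024;L=np.array([.5372,.2467,.109])/' tgt2.py; python3 tgt2.py -.034 .65
```

```text
t 3.75 pos [0.52   0.2459 0.1565] q [ 0.41   0.179  1.914 -0.22   0.699 -0.128] shift [-0.008 -0.007  0.422] turn [ 0.001 -0.005 -0.006]
```

Emit:
play_rows([
  [1,-0.008,-0.007,0.15,0,-0.005,0],
  [1,-0.008,-0.007,0.3,0,-0.005,0],
  [1,-0.008,-0.007,0.38,0,-0.005,0],
  [1,-0.008,-0.007,0.42,0,-0.005,0],
  [1,-0.008,-0.007,0.42,0,-0.005,0],
])

```text
t: 4.25
position: [0.5505, 0.2472, 0.0792]
ee_rot: [0.925, 0.328, 0.182, 0.06]
force: [-0.0, 0.2, -0.0]
width: 1.001
```

```bash
python3 tgt2.py -.034 .65
python3 - <<'E'
from h import *
im,d,c=snap("wrist","3")
print(observe()["force"])
E
```

```text
t 4.25 pos [0.5505 0.2472 0.0792] q [ 0.388  0.312  1.964 -0.274  0.518 -0.078] shift [-0.005 -0.003  0.007] turn [ 0.002 -0.002 -0.006]
[-0.61948702 -0.04782647  0.23125801]
```

View pics/wrist3.png

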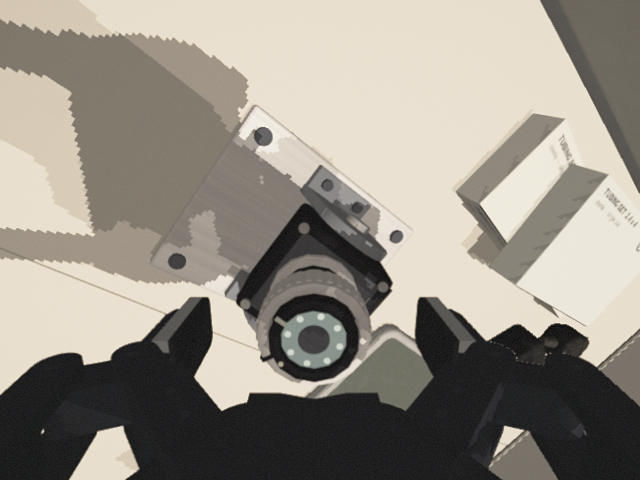

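Emit:
play_rows([
  [0.6,0,0,0,0,0,0],
  [0.4,0,0,0,0,0,0],
  [0.4,0,0,0,0,0,0],
  [0.4,0,0,0,0,0,0],
  [0.4,0,0,0,0,0,0],
], force=35)

```text
t: 4.8
position: [0.5501, 0.247, 0.0808]
ee_rot: [0.925, 0.328, 0.183, 0.06]
force: [-4.3, -1.8, 7.6]
width: 0.5
```

Emit:
play_rows([
  [0.4,0,0,0,0,0,0.08],
  [0.4,0,0,0,0,0,0.18],
  [0.4,0,0,0,0,0,0.28],
  [0.4,0,0,0,0,0,0.38],
  [0.4,0,0,0,0,0,0.48],
  [0.4,0,0,0,0,0,0.58],
  [0.4,0,0,0,0,0,0.68],
  [0.4,0,0,0,0,0,0.78],
  [0.4,0,0,0,0,0,0.88],
  [0.4,0,0,0,0,0,0.88],
])

```text
t: 5.8
position: [0.5504, 0.2471, 0.0811]
ee_rot: [0.981, -0.005, 0.193, -0.006]
force: [2.0, -1.7, -1.4]
width: 0.501
```

```bash
python3 tgt2.py -.034 -.45
python3 - <<'E'
from h import *
im,d,c=snap("wrist","4")
s=observe();print(s["force"],s["wrist_torque"],s["width"])
cv2.imwrite("pics/z4.png",cv2.resize(im[240:420,220:420],(666,600),interpolation=cv2.INTER_CUBIC))
E
```

```text
t 5.8 pos [0.5504 0.2471 0.0811] q [ 0.388  0.309  1.964 -0.274  0.52   0.613] shift [-0.009  0.001  0.016] turn [-0.001 -0.005  0.6  ]
[ 1.23581878 -0.21428165 -1.06665087] [ 0.02220028  0.17326614 -0.10495808] 0.5019961331666658
```

View pics/z4.png

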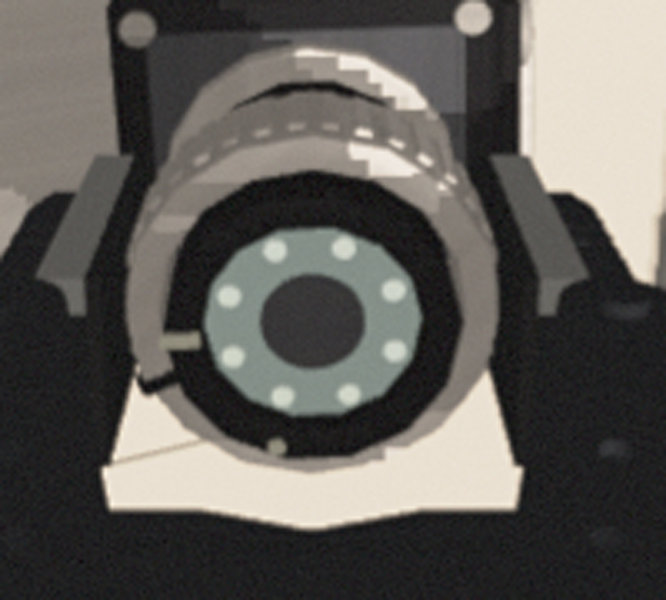

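Emit:
play_rows([
  [0.4,0,0,0,0,0,0.08],
  [0.4,0,0,0,0,0,0.16],
  [0.4,0,0,0,0,0,0.24],
  [0.4,0,0,0,0,0,0.32],
  [0.4,0,0,0,0,0,0.4],
  [0.4,0,0,0,0,0,0.46],
  [0.4,0,0,0,0,0,0.52],
  [0.4,0,0,0,0,0,0.52],
])

```text
t: 6.65
position: [0.5507, 0.2471, 0.0813]
ee_rot: [0.96, -0.202, 0.188, -0.044]
force: [2.7, -0.7, -1.8]
width: 0.5
```

```bash
python3 tgt2.py -.034 -.45
python3 - <<'E'
from h import *
im,d,c=snap("wrist","5")
s=observe();print(s["force"],s["wrist_torque"],s["width"])
cv2.imwrite("pics/z5.png",cv2.resize(im[240:420,220:420],(666,600),interpolation=cv2.INTER_CUBIC))
E
```

```text
t 6.65 pos [0.5507 0.2471 0.0813] q [ 0.388  0.309  1.963 -0.274  0.52   1.018] shift [-0.009  0.005  0.016] turn [-0.003 -0.005  0.084]
[ 2.27517194 -0.11535345 -1.77691032] [-0.041963    0.06348175 -0.0645183 ] 0.5000302152594092
```

View pics/z5.png

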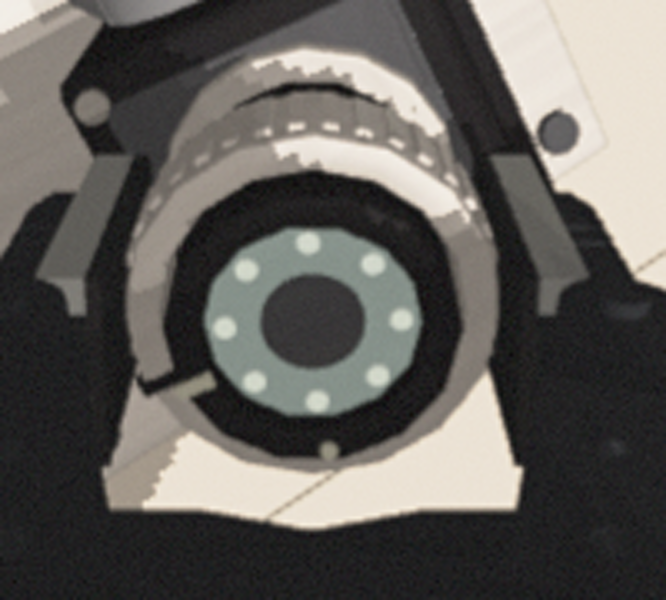

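Emit:
play_rows([
  [0.4,0,0,0,0,0,0.04],
  [0.4,0,0,0,0,0,0.08],
  [0.4,0,0,0,0,0,0.1],
  [0.4,0,0,0,0,0,0.1],
])

```text
t: 7.1
position: [0.5506, 0.2468, 0.0813]
ee_rot: [0.952, -0.239, 0.186, -0.051]
force: [1.7, -1.6, -0.1]
width: 0.497
```

```bash
python3 tgt2.py .1 -.5
python3 - <<'E'
from h import *
im,d,c=snap("wrist","6")
s=observe();print(s["force"],s["wrist_torque"],s["width"])
cv2.imwrite("pics/z6.png",cv2.resize(im[240:420,220:420],(666,600),interpolation=cv2.INTER_CUBIC))
E
```

```text
t 7.1 pos [0.5506 0.2468 0.0813] q [ 0.388  0.309  1.963 -0.275  0.52   1.096] shift [-0.007  0.003 -0.654] turn [-0.002 -0.005  0.053]
[ 0.6537258  -2.28308406 -0.00317992] [-0.56066074  0.131329    0.45317544] 0.49764384814516294
```

View pics/z6.png

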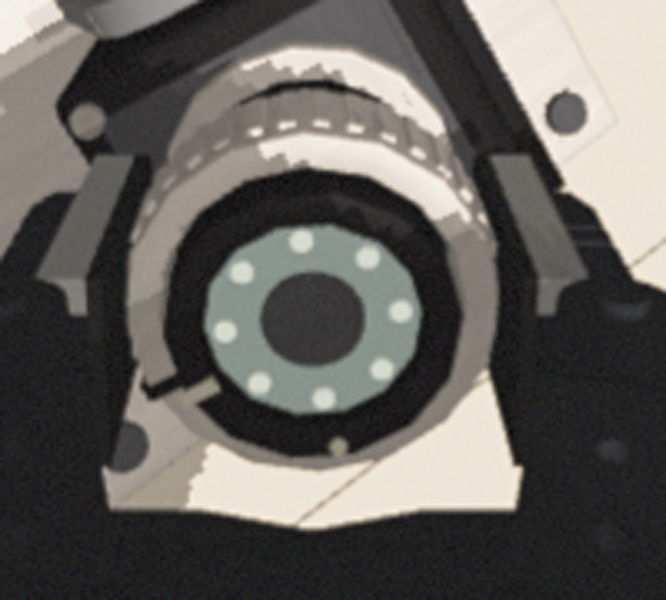

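Emit:
play_rows([
  [1,0,0,0,0,0,0],
  [1,0,0,0,0,0,0],
  [1,0,0,0,0,0,0],
  [1,0,0,0,0,0,0],
  [1,0,0,-0.2,0,0,0],
  [1,0,0,-0.45,0,0,0],
  [1,0,0,-0.7,0,0,0],
  [1,0,0,-0.7,0,0,0],
])

```text
t: 7.95
position: [0.4997, 0.2476, 0.2187]
ee_rot: [0.95, -0.239, 0.191, -0.056]
force: [1.0, 0.8, -0.2]
width: 1.001
```

Run:
```python
from h import *
im,d,c=snap("wrist","7"); snap("top","7"); snap("scene","7")
q=proj(c,[.5372,.2467,.109])[0];print(q)
u,v=int(q[0])-60,max(0,int(q[1])-54);print(u,v)
cv2.imwrite("pics/z7.png",cv2.resize(im[v:v+108,u:u+120],(666,600),interpolation=cv2.INTER_CUBIC))
c=camera_info("top")
for n in ["top","scene"]:
  for t in ["long_tube_center","long_tube_foot","rack","short_tube_1"]:
    for r in spot_point(n,t)[:3]: print(n,t,r["score"],np.round(px(r["position"]),1),atz(camera_info(n),px(r["position"]),{"l":.0455,"r":0,"s":.008}[t[0]] if t!="long_tube_foot" else .008).round(4))
```

```text
[306.46513404 247.55299431]
246 193
top long_tube_center 0.51 [381.  253.8] [ 0.4652 -0.122   0.0455]
top long_tube_foot 0.52 [379.8 257.4] [ 0.4613 -0.1243  0.008 ]
top rack 0.63 [359.  260.4] [ 0.4555 -0.0818  0.    ]
top short_tube_1 0.58 [354.8 265.8] [ 0.4436 -0.0725  0.008 ]
top short_tube_1 0.58 [373.  275.4] [ 0.4241 -0.1099  0.008 ]
top short_tube_1 0.44 [341.1 245.9] [ 0.4848 -0.0442  0.008 ]
scene long_tube_center 0.56 [398.5 254.7] [ 0.4622 -0.1291  0.0455]
scene long_tube_foot 0.49 [397.3 272.9] [ 0.4571 -0.1251  0.008 ]
scene rack 0.97 [376.  286.4] [ 0.4577 -0.0698  0.    ]
scene short_tube_1 0.63 [360.7 280.6] [ 0.4813 -0.0517  0.008 ]
scene short_tube_1 0.57 [402.7 284.2] [ 0.4244 -0.1063  0.008 ]
scene short_tube_1 0.43 [382.5 288.5] [ 0.4378 -0.0668  0.008 ]
```

View pics/z7.png

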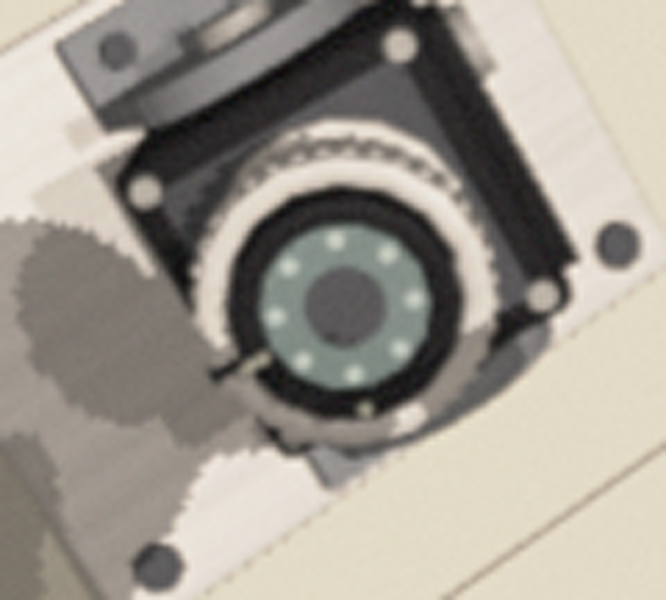

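View pics/top7.png

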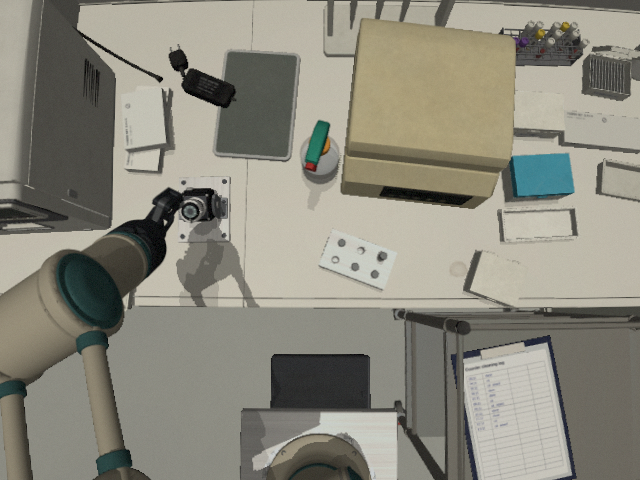

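```bash
cat > tgt3.py <<'E'
import sys
from fitL import *
x,y,z,ang=map(float,sys.argv[1:5])
move(pose([0,0,-1],[np.cos(ang),np.sin(ang),0]),[x,y,z])
E
python3 tgt3.py .46 -.125 .21 .3
python3 - <<'E'
from h import *
a=[load("wrist",str(i))[2] for i in (1,2,7)];uv=[(312.4,228.),(316.8,267.3),(308.2,247.4)]
print(tri(list(zip(a,uv))),[atz(c,p,.109) for c,p in zip(a,uv)])
E
```

```text
t 8.5 pos [0.4976 0.2455 0.2099] q [ 0.432  0.099  1.862 -0.205  0.834  1.036] shift [ 0.725  1.713 -0.086] turn [-0.059 -0.502 -0.996]
[0.53935621 0.24569186 0.10543405] [array([0.53686127, 0.24639253, 0.109     ]), array([0.53735324, 0.24711382, 0.109     ]), array([0.53848634, 0.24605718, 0.109     ])]
```

Emit:
play_rows([
  [1,0.4,0.9,-0.1,-0.03,-0.25,-0.5],
  [1,0.4,0.9,-0.1,-0.03,-0.25,-0.5],
  [1,0.4,0.9,-0.1,-0.03,-0.25,-0.5],
  [1,0.4,0.9,-0.1,-0.03,-0.25,-0.5],
  [1,0.4,0.9,-0.1,-0.03,-0.25,-0.5],
])

```text
t: 9.0
position: [0.4789, 0.0536, 0.2212]
ee_rot: [0.994, -0.043, 0.095, -0.026]
force: [0.6, -1.4, 0.4]
width: 1.001
```

```bash
python3 tgt3.py .46 -.125 .21 .3
```

```text
t 9.0 pos [0.4789 0.0536 0.2212] q [-0.077  0.036  1.848  0.066  1.068 -0.017] shift [-0.021  0.899 -0.002] turn [-0.029 -0.252 -0.491]
```

Emit:
play_rows([
  [0.7,-0.02,0.9,0,-0.03,-0.25,-0.49],
  [0.7,-0.02,0.9,0,-0.03,-0.25,-0.49],
  [0.7,-0.02,0.9,0,-0.03,-0.25,-0.49],
  [0.7,-0.02,0.9,0,-0.03,-0.25,-0.49],
  [0.7,-0.02,0.9,0,-0.03,-0.25,-0.49],
  [0.7,-0.02,0.9,0,-0.03,-0.25,-0.49],
])

```text
t: 9.6
position: [0.4602, -0.1256, 0.2092]
ee_rot: [0.989, 0.148, 0.0, -0.0]
force: [0.3, 0.4, -0.4]
width: 0.7
```

```bash
python3 tgt3.py .46 -.125 .21 .3;python3 - <<'E'
from h import *
im,d,c=snap("wrist","8")
for t in ["long_tube_center","long_tube_foot","rack"]:
    for r in spot_point("wrist",t)[:2]: print(t,r["score"],px(r["position"]))
print(proj(c,[[.461,-.125,.083]]))
E
```

```text
t 9.6 pos [ 0.4602 -0.1256  0.2092] q [-4.130e-01  1.420e-01  1.740e+00  1.000e-03  1.259e+00 -7.100e-01] shift [ 0.    -0.003 -0.004] turn [-0.    -0.001 -0.005]
long_tube_center 0.64 (314.304, 223.008)
long_tube_foot 0.83 (316.928, 218.88)
rack 0.86 (327.808, 172.992)
[[315.70841265 237.44755052]]
```

View pics/wrist8.png

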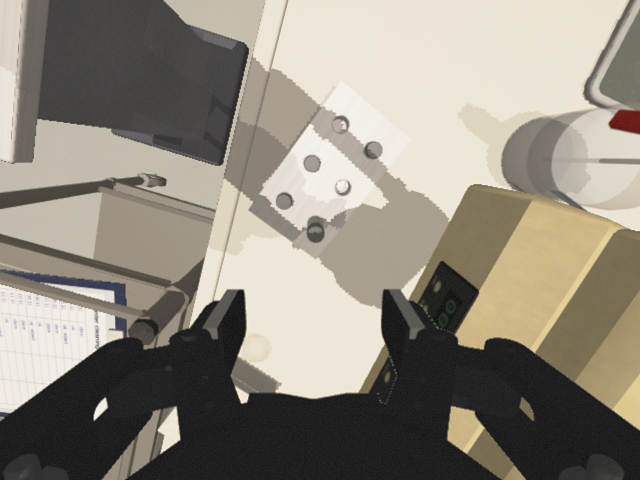

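Run:
```python
from h import *
im,d,c=load("top","7")
vv,uu=np.mgrid[120:260,330:520]
for s in [3]:
    P=[]
    for v in range(120,260,2):
        for u in range(330,520,2):
            if d[v,u]<=0: continue
            o,r=ray(c,(u,v)); X=o+r*d[v,u]; P.append(X)
P=np.array(P); 
for lo,hi in [(.04,.08),(.08,.12),(.12,.16),(.16,.3)]:
    m=(P[:,2]>lo)&(P[:,2]<hi)&(P[:,1]<-.03); Q=P[m]; print(lo,len(Q), Q[np.argsort(Q[:,0])[:4]].round(3).tolist() if len(Q) else "")
im,d,c=load("wrist","8")
cv2.imwrite("pics/z8.png",cv2.resize(im[190:270,270:370],(750,600),interpolation=cv2.INTER_CUBIC))
for v in range(222,246,3): print(d[v,306:328:3].round(3))
```

```text
0.04 349 [[0.454, -0.116, 0.079], [0.457, -0.116, 0.048], [0.458, -0.325, 0.048], [0.458, -0.321, 0.047]]
0.08 528 [[0.454, -0.119, 0.082], [0.454, -0.123, 0.082], [0.457, -0.126, 0.085], [0.458, -0.123, 0.083]]
0.12 795 [[0.58, -0.316, 0.12], [0.583, -0.315, 0.123], [0.583, -0.304, 0.122], [0.583, -0.312, 0.122]]
0.16 1754 [[0.606, -0.324, 0.163], [0.607, -0.306, 0.161], [0.607, -0.317, 0.161], [0.607, -0.32, 0.174]]
[0.32  0.319 0.3   0.297 0.301 0.314 0.321 0.32 ]
[0.322 0.303 0.282 0.279 0.282 0.292 0.322 0.322]
[0.322 0.279 0.274 0.274 0.273 0.277 0.321 0.323]
[0.322 0.275 0.275 0.274 0.275 0.275 0.287 0.322]
[0.324 0.276 0.275 0.274 0.275 0.275 0.278 0.324]
[0.324 0.276 0.276 0.276 0.276 0.276 0.278 0.324]
[0.326 0.279 0.277 0.278 0.276 0.277 0.324 0.324]
[0.326 0.326 0.325 0.326 0.326 0.325 0.325 0.325]
```

View pics/z8.png

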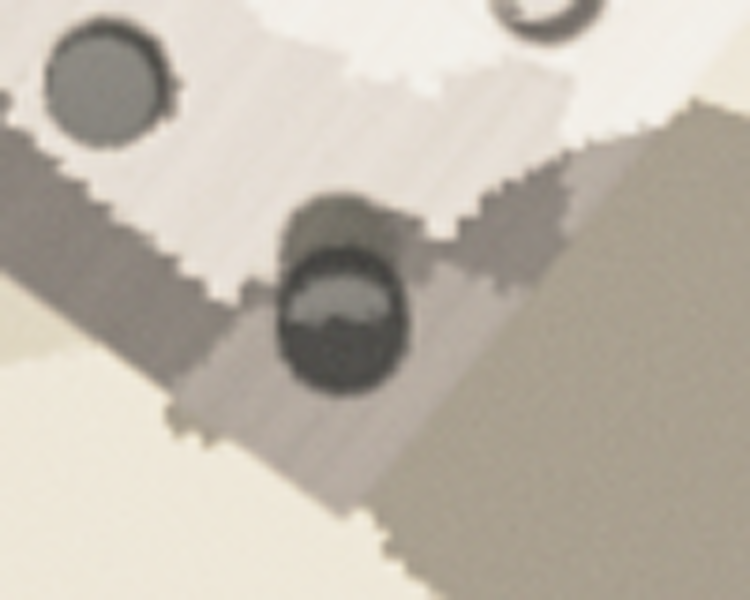

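```bash
python3 - <<'E'
from h import *
im,d,c=load("wrist","8")
print(atz(c,(315.7,234.),.083)); o,r=ray(c,(315.7,234.));print(o+r*.2748)
E
python3 tgt3.py .46 -.1263 .0535 .3
```

```text
[ 0.46015398 -0.12227112  0.083     ]
[ 0.46018808 -0.1223744   0.08252564]
t 9.8 pos [ 0.4603 -0.1239  0.2098] q [-4.100e-01  1.410e-01  1.740e+00  1.000e-03  1.259e+00 -7.100e-01] shift [-0.006  0.01   0.781] turn [ 0.001 -0.002  0.   ]
```

```bash
python3 tgt3.py .4602 -.1223 .056 .3
```

```text
t 9.8 pos [ 0.4603 -0.1239  0.2098] q [-4.100e-01  1.410e-01  1.740e+00  1.000e-03  1.259e+00 -7.100e-01] shift [ 0.001 -0.008  0.769] turn [ 0.001 -0.002  0.   ]
```

Emit:
play_rows([
  [0.7,0,-0.008,0.2,0,0,0],
  [0.7,0,-0.008,0.4,0,0,0],
  [0.7,0,-0.008,0.55,0,0,0],
  [0.7,0,-0.008,0.55,0,0,0],
  [0.7,0,-0.008,0.55,0,0,0],
])

```text
t: 10.3
position: [0.4604, -0.1217, 0.1003]
ee_rot: [0.989, 0.15, 0.001, 0.0]
force: [-0.1, -0.3, 0.9]
width: 0.7
```

```bash
python3 - <<'E'
from h import *
im,d,c=snap("wrist","9")
E
python3 tgt3.py .4602 -.1223 .056 .3
```

```text
t 10.35 pos [ 0.4613 -0.1223  0.1012] q [-4.06e-01  2.44e-01  1.91e+00  1.00e-03  9.84e-01 -7.08e-01] shift [-0.006 -0.002  0.226] turn [ 0.003 -0.005  0.002]
```

View pics/wrist9.png

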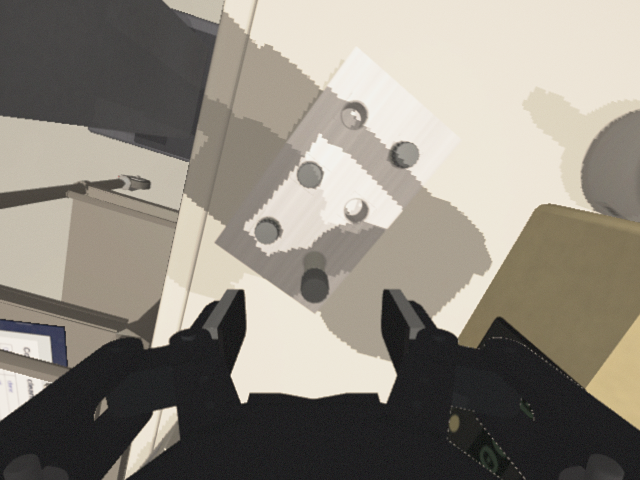

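Run:
```python
from h import *
im,d,c=load("wrist","9")
print(atz(c,(314.5,288),.083)); 
cv2.imwrite("pics/z9.png",cv2.resize(im[240:320,265:365],(750,600),interpolation=cv2.INTER_CUBIC))
```

```text
[ 0.46006843 -0.12129375  0.083     ]
```

View pics/z9.png

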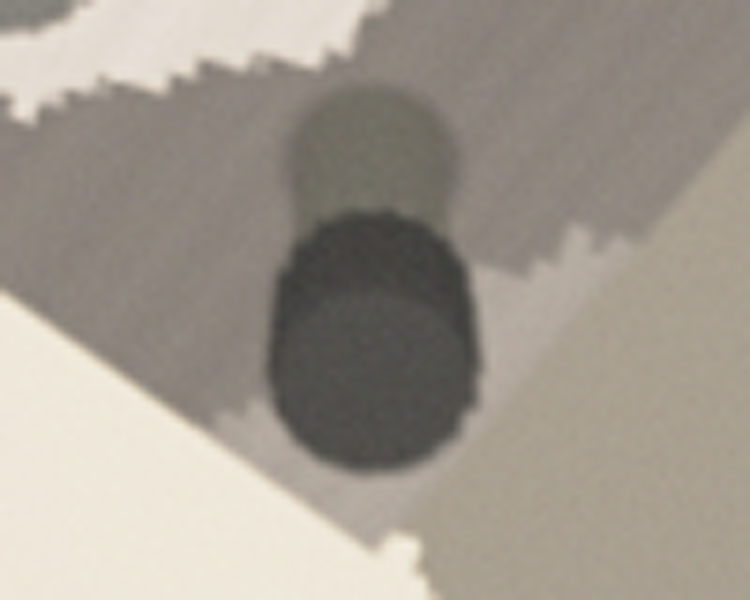

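Emit:
play_rows([
  [0.7,-0.004,0,0.1,0,0,0],
  [0.7,-0.004,0,0.2,0,0,0],
  [0.7,-0.004,0,0.226,0,0,0],
  [0.7,-0.004,0,0.226,0,0,0],
  [0.3,-0.004,0,0.226,0,0,0],
  [0,-0.004,0,0.226,0,0,0],
  [0,-0.004,0,0.226,0,0,0],
  [0,-0.004,0,0.226,0,0,0],
  [0,-0.004,0,0.226,0,0,0],
  [0,-0.004,0,0.226,0,0,0],
], force=35)

```text
t: 11.35
position: [0.4613, -0.1229, 0.0568]
ee_rot: [0.989, 0.15, 0.003, 0.001]
force: [0.2, 0.4, 5.7]
width: 0.146
```

```bash
python3 tgt3.py .4602 -.1223 .2 .3;python3 - <<'E'
from h import *
s=observe();print(s["force"],s["width"]*85)
im,d,c=snap("wrist","10")
E
```

```text
t 11.35 pos [ 0.4613 -0.1229  0.0568] q [-4.070e-01  3.000e-01  1.969e+00  1.000e-03  8.670e-01 -7.090e-01] shift [-0.001 -0.002 -0.716] turn [ 0.004 -0.006  0.002]
[0.16678359 0.41361178 5.74131418] 12.397326868692884
```

View pics/wrist10.png

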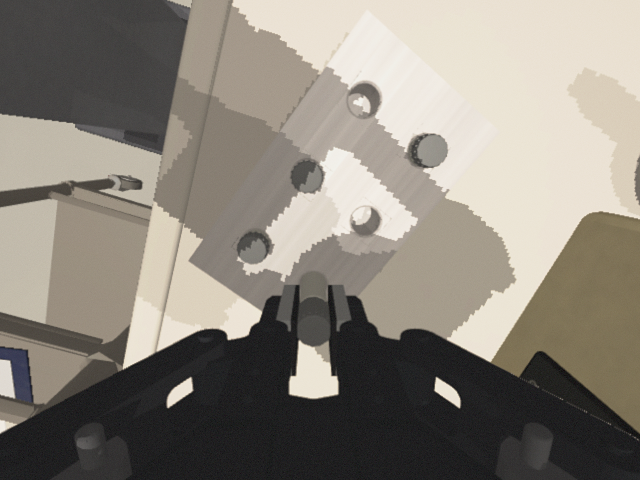

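Emit:
play_rows([
  [0,0,0,-0.08,0,0,0],
  [0,0,0,-0.2,0,0,0],
  [0,0,0,-0.35,0,0,0],
  [0,0,0,-0.5,0,0,0],
  [0,0,0,-0.7,0,0,0],
  [0,0,0,-0.9,0,0,0],
  [0,0,0,-1,0,0,0],
  [0,0,0,-1,0,0,0],
  [0,0,0,-1,0,0,0],
])

```text
t: 12.3
position: [0.4597, -0.1224, 0.2562]
ee_rot: [0.989, 0.15, 0.002, 0.001]
force: [-0.2, -0.4, -0.6]
width: 0.148
```

```bash
python3 - <<'E'
from h import *
s=observe();print(s["force"],s["width"]*85)
im,d,c=snap("wrist","11"); im,d,c=snap("scene","11")
cv2.imwrite("pics/z11.png",cv2.resize(im[150:310,320:520],(750,600),interpolation=cv2.INTER_CUBIC))
E
python3 tgt2.py .13 .65
```

```text
[-0.23132488 -0.44121852 -0.60694624] 12.565267097822312
t 12.4 pos [ 0.459  -0.1221  0.255 ] q [-4.070e-01  1.090e-01  1.663e+00  1.000e-03  1.367e+00 -7.090e-01] shift [ 0.686 -1.712  0.127] turn [-0.221  0.436 -0.484]
```

View pics/wrist11.png

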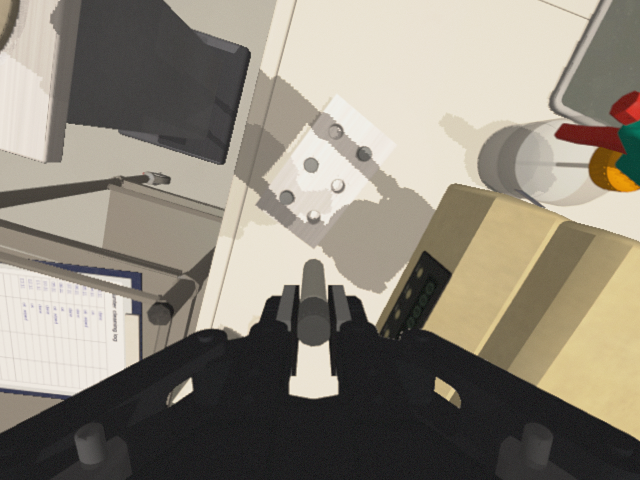

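View pics/z11.png

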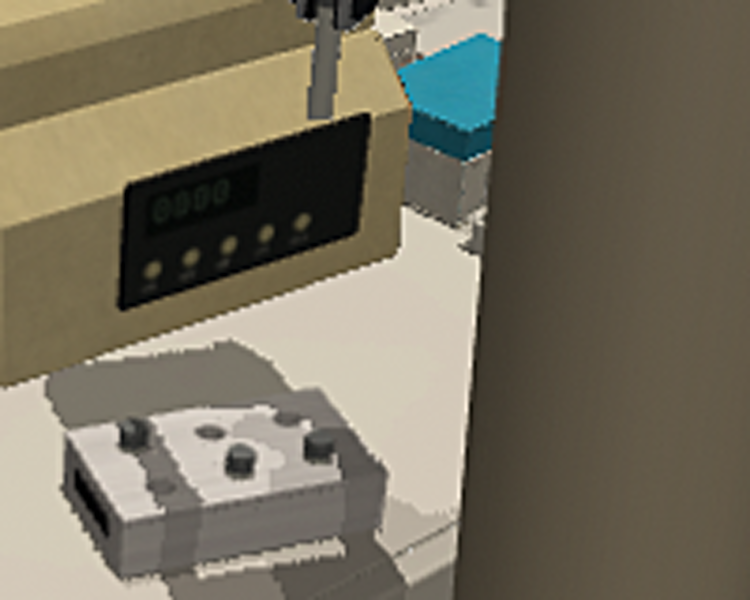

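```bash
python3 - <<'E'
from h import *
c=camera_info("top");print(atz(c,(310,168),.2),atz(c,(320,125),.2))
E
python3 tgt2.py .155 .65
```

```text
[0.5956814  0.01639962 0.2       ] [ 6.72183103e-01 -8.67021644e-06  2.00000000e-01]
t 12.4 pos [ 0.459  -0.1221  0.255 ] q [-4.070e-01  1.090e-01  1.663e+00  1.000e-03  1.367e+00 -7.090e-01] shift [ 0.642 -1.724  0.011] turn [-0.221  0.436 -0.484]
```

Emit:
play_rows([
  [0,0.07,-0.18,0,-0.02,0.04,-0.05],
  [0,0.14,-0.38,0,-0.05,0.09,-0.1],
  [0,0.2,-0.58,0,-0.08,0.13,-0.15],
  [0,0.27,-0.78,0,-0.1,0.18,-0.2],
  [0,0.33,-0.93,0,-0.12,0.22,-0.25],
  [0,0.33,-0.93,0,-0.12,0.22,-0.25],
])

```text
t: 13.0
position: [0.4645, 0.0786, 0.253]
ee_rot: [0.964, 0.248, 0.092, 0.033]
force: [0.3, -0.6, 0.0]
width: 0.147
```

```bash
python3 tgt2.py .155 .65
```

```text
t 13.0 pos [0.4645 0.0786 0.253 ] q [ 0.039  0.002  1.802 -0.027  1.144 -0.456] shift [ 0.467 -0.695  0.001] turn [-0.108  0.219 -0.226]
```

Emit:
play_rows([
  [0,0.11,-0.17,0,-0.02,0.05,-0.05],
  [0,0.23,-0.34,0,-0.05,0.11,-0.11],
  [0,0.35,-0.52,0,-0.08,0.16,-0.17],
  [0,0.43,-0.64,0,-0.1,0.2,-0.2],
  [0,0.467,-0.695,0,-0.108,0.22,-0.226],
  [0,0.467,-0.695,0,-0.108,0.22,-0.226],
  [0,0.467,-0.695,0,-0.108,0.22,-0.226],
  [0,0.467,-0.695,0,-0.108,0.22,-0.226],
])

```text
t: 13.8
position: [0.4795, 0.2438, 0.2527]
ee_rot: [0.925, 0.329, 0.181, 0.06]
force: [-0.3, 0.0, -0.4]
width: 0.152
```

```bash
python3 tgt2.py .109 .65;python3 - <<'E'
from h import *
im,d,c=snap("wrist","12")
E
```

```text
t 13.8 pos [0.4795 0.2438 0.2527] q [ 0.446  0.041  1.812 -0.192  0.944 -0.152] shift [ 0.004 -0.007  0.229] turn [ 0.001  0.001 -0.002]
```

View pics/wrist12.png

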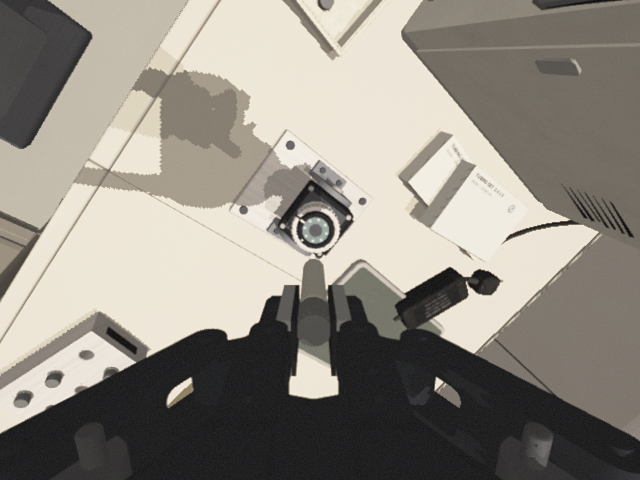

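Emit:
play_rows([
  [0,0.004,-0.007,0.06,0,0,0],
  [0,0.004,-0.007,0.12,0,0,0],
  [0,0.004,-0.007,0.18,0,0,0],
  [0,0.004,-0.007,0.21,0,0,0],
  [0,0.004,-0.007,0.229,0,0,0],
  [0,0.004,-0.007,0.229,0,0,0],
  [0,0.004,-0.007,0.229,0,0,0],
  [0,0.004,-0.007,0.229,0,0,0],
  [0,0.004,-0.007,0.229,0,0,0],
])

```text
t: 14.75
position: [0.4966, 0.246, 0.2109]
ee_rot: [0.925, 0.329, 0.182, 0.06]
force: [-0.6, -0.2, -0.7]
width: 0.149
```

```bash
python3 tgt2.py .109 .65;python3 - <<'E'
from h import *
from fitL import frame
L0=np.array([.5372,.2467,.109]);F=frame(.024)
s=observe();R0=Ro.from_quat(s["ee_rot"]).as_matrix();foot=s["position"]+R0[:,2]*.0488
print("foot in lens",F.T@(foot-L0))
C=[]
for n in ["wrist","top","scene"]:
    im,d,c=snap(n,"13"); q=proj(c,[L0,foot]); print(n,q.round(1))
    for t in ["lens_front","long_tube_foot","long_tube_center"]:
        print(t,[(r["score"],np.round(px(r["position"]),1)) for r in spot_point(n,t)[:2]])
    C.append(cv2.resize(im[int(q[0,1])-55:int(q[0,1])+35,int(q[0,0])-60:int(q[0,0])+60],(760,570) if n=="wrist" else (400,300),interpolation=cv2.INTER_CUBIC)); print(q[0].astype(int)-[60,55])
cv2.imwrite("pics/z13w.png",C[0]);cv2.imwrite("pics/z13.png",np.hstack(C[1:]))
E
```

```text
t 14.75 pos [0.4966 0.246  0.2109] q [ 0.434  0.097  1.86  -0.203  0.838 -0.141] shift [-0.003 -0.     0.003] turn [ 0.002 -0.001 -0.003]
foot in lens [0.00059798 0.00029356 0.06090058]
wrist [[314.4 243.6]
 [315.6 269.8]]
lens_front [(0.56, array([315.5, 248.5]))]
long_tube_foot [(0.75, array([317.2, 227.4])), (0.74, array([313.2, 267.6]))]
long_tube_center []
[254 188]
top [[188.9 211.4]
 [179.2 217.9]]
lens_front [(0.8, array([190.7, 210.7]))]
long_tube_foot [(0.44, array([182.1, 219.8]))]
long_tube_center [(0.75, array([171. , 223.9]))]
[128 156]
scene [[202.1 279.3]
 [206.8 255.4]]
lens_front [(0.55, array([202. , 281.8]))]
long_tube_foot [(0.71, array([208.9, 254.6]))]
long_tube_center [(0.61, array([215.1, 241.5]))]
[142 224]
```

View pics/z13w.png

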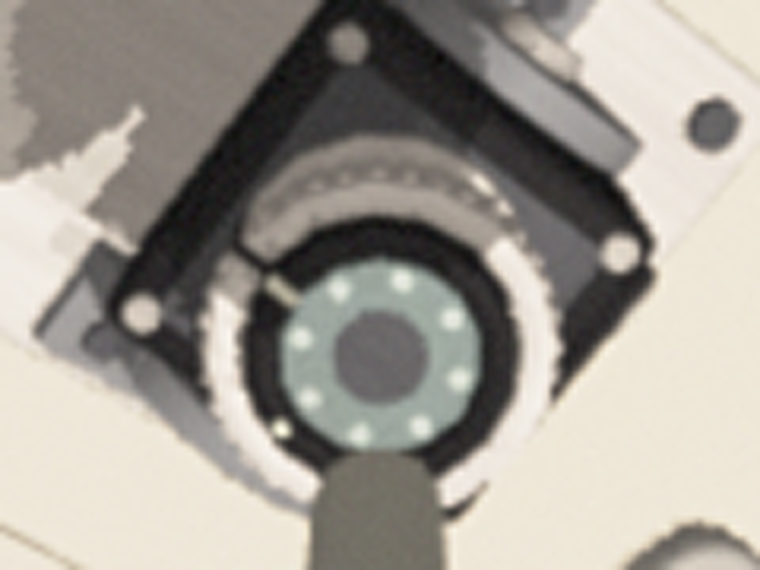

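View pics/z13.png

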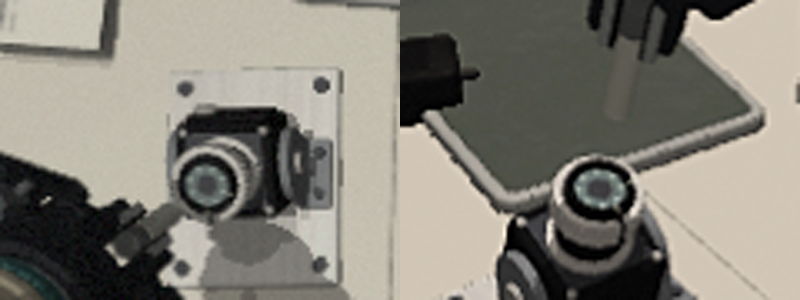

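Emit:
play_rows([
  [0,0,0,0,0,0,0],
  [0,0,0,0,0,0,0],
  [0,0,0,0,0,0,0],
  [0,0,0,0,0,0,0],
  [0,0,0,0,0,0,0],
  [0,0,0,0,0,0,0],
  [0,0,0,0,0,0,0],
  [0,0,0,0,0,0,0],
])

```text
t: 16.15
position: [0.4965, 0.2458, 0.2103]
ee_rot: [0.925, 0.329, 0.181, 0.06]
force: [-0.5, 0.7, -0.3]
width: 0.144
```

```bash
python3 tgt2.py .109 .65;python3 - <<'E'
from h import *
s=observe();print(s["qd"].round(4),s["force"],s["width"]); sign_off()
E
```

```text
t 16.15 pos [0.4965 0.2458 0.2103] q [ 0.433  0.098  1.861 -0.203  0.838 -0.141] shift [-0.001 -0.     0.001] turn [ 0.001  0.    -0.003]
[ 0.0001  0.0002 -0.0019 -0.0005 -0.0003  0.0001] [-0.54702761  0.69331355 -0.26842631] 0.14382289074624557
the job is handed in; nothing more can be done
```

I turned the collar clockwise to its hard stop, lifted the long tube out by its cap, and handed the job in at 16.15 s with the tube held over the lens. The sign-off gives no verdict.

- **Collar:** at the stop the wrist torque rose to about 0.7 N m. In the later pictures the black line faces the white one.
- **Tube position:** from the measured TCP pose, the foot is about 61 mm in front of the lens, less than 1 mm off the optical axis and in line with it. The wrist picture agrees to within about 1–2 pixels.
- **Disagreement:** in the scene and top pictures the foot lay about 2–3 mm off the computed spot. The detector points in my first pictures put the lens about 5 mm further out than the wrist camera did, and I used the wrist value. Both are inside the limits.
- **Stillness and grip:** joint speeds were below 0.002 rad/s and the fingers were closed on the cap.
- **Short tubes:** all three were still in the rack in the scene picture after the lift.

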